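Prove the fit of a taper arbor

TASK

Check the square-headed arbor's fit: take it from the wooden rack and wring it, pushing and twisting back and forth, into the taper stand until its collar is fully home on the rim, then let go. Press gently: no more than 25 N may bear down on the spring-cushioned stand (a straight shove needs more). Then drive the flat wedge drift through the stand's slot from the ledge side until its full height has lifted the arbor loose, not touching the arbor while the drift is in the slot, and leave both there, upright and released, the other things undisturbed.

Things in the scene. Friction and masses are not known exactly. Their poses are not given: they have to be found in the camera images.
- arbor_head (a point): Centre of the arbor's flat-sided steel head: 36 mm (own x) by 26 mm (own y, the grasp), 46 mm tall. The arbor stands upright in one of the rack's two holes, z up, about 0.5 kg. Below this point: head's foot 24 mm, a 48 mm round collar whose underside is at 32 mm, then the shank to 95 mm. Fully home in the stand, this point is 32 mm above stand_mouth.
- arbor_tail (a point): Lower end of the arbor's shank, 95 mm under its head's centre. The shank is 36.5 mm across at the collar, tapers to 18 mm over 37 mm, then is a 12 mm round tail, 26 mm long.
- stand_mouth (a point): Centre of the 40 mm hole in the top rim of the grey taper stand (its foot is bolted down), z up, x along its slot. Four spring jaws inside grip the taper over its last 10 mm. A straight push needs over 27 N at the end; pushing while twisting back and forth by some 0.2 to 0.3 rad needs about half. The stand sinks meanwhile, see its joint. Let go, the arbor stays wedged.
- stand_slot (a point): On the stand's axis, on the flat floor of its cross slot, 75 mm under stand_mouth, 40 mm above the bench when not sunk; z up, x along the slot. The stand is a 60 mm square block; the slot runs right through it, x -30 to +30 mm, 19 mm wide (y), 28 mm high. Its floor goes on as an open ledge 60 mm wide to x -60 mm: the drift enters there, towards +x. With the arbor home its tail ends 12 mm above the floor.
- stand (a joint): Soft spring cushion under the stand: metres that the stand (mouth, slot and all) has sunk below its rest height. It starts to sink at 2 N and sinks 0.67 mm for each newton more: 0.002 under the arbor's own weight, 0.015 at 25 N, the most allowed. It springs back.
- drift_grip (a point): Grip point in the tail block (40 mm along x, 14 mm thick along y, 36 mm tall) of the drift, 20 mm above the drift's straight underside, 20 mm from its tail end. x points to the nose, z up; the drift stands on its underside on the bench. 0.3 kg. Driven in until this point is about 97 mm short of the stand's axis, it has lifted the arbor by 12 mm; this takes up to about 20 N.
- drift_nose (a point): Foot of the drift's nose end, 169 mm ahead of drift_grip, on the underside. The drift is a flat polished steel wedge 12 mm thick: 8 mm high at the nose, its top rising evenly to 24 mm at 64 mm behind the nose, then level to the tail block.
- rack: Fixed wooden block 90 by 220 by 72 mm tall, origin under its centre, with two holes 110 mm apart along its y; the arbor and the chuck hang in them by their collars, either way round. Leave it.
- chuck_head (a point): Centre of the other arbor's round head, 42 mm across, tapering at the top, in the rack's other hole. A bystander: leave it.
- jar: Amber glass jar, 56 mm across, 75 mm tall, origin under its centre; leave it.
- partsbox: Green open parts box 130 by 100 by 45 mm, origin under its centre; leave it.
- screwdriver: Screwdriver lying on the mat beyond the stand; leave it.
Things that resemble listed ones, but are neither listed nor needed, are in the scene too. Of the things like the part that bears stand_mouth, leave any that is purple; of the rest the larger one is meant.

How it is judged:
By the outcome, as a careful person would: the job done as asked, in the order asked, and still so for the second after the job is handed in, with the robot touching nothing.
It also fails if it takes over 72 s, if anything falls off the work surface, if the arm or the gripper's body presses on something with over 40 N, if the wrist force passes 120 N, or if a joint passes its speed limit or range.

ROBOT

A 7-joint arm with a two-finger parallel gripper is mounted at the origin on the work surface. World frame = base frame: x ahead of the robot, y to its left, z up, the work surface at z = 0. Lengths are in m, angles in rad, forces in N, time in s.
With the tool pointing down it reaches from about 0.425 to 0.95 m from the base axis. Payload 4.7 kg.
Tool frame: the origin (TCP) lies on the centre line of the jaws, within the pads' length; the fingertips stand robot.nose_length ahead of it and the grasp point (between the pads) lies 8 mm behind it (robot.nose_length is the distance from the TCP to the fingertips, in m); z points along the fingers, x is the direction in which the jaws open and shut, and the axes are right-handed (so a half turn about z gives the same grasp; the last joint's range is limited). The gripper opens to 85 mm and grips with 20 to 120 N. Pads are 22 mm wide; open, the fingers measure 114 mm over their backs; the gripper's body (76 mm by 85 mm) begins 54 mm behind the grasp point. The pads swing forward as they close: fully open they stand 13 mm farther back than shut.
Start: joints at [-1.157, 0.469, -0.049, 1.532, 0.024, 1.141, -0.082], TCP at [0.289, 0.61, 0.22] pointing down, gripper open.
Joint ranges: [-2.59, 2.59], [-0.33, 1.99], [-1.39, 1.29], [0.1, 2.45], [-1.04, 4.18], [0.21, 1.99], [-2.66, 2.66]. Speed limits (rad/s): [2.57, 2.57, 3.14, 3.14, 3.14, 3.14, 3.14].

INTERFACE

Orientations are given as [roll, pitch, yaw] about the fixed x, y, z axes, in that order (R = Rz(yaw) Ry(pitch) Rx(roll)).
In Python, from plant import robot gives the robot as it stands. Calls block until the motion is done:
- robot.goto(position, orientation): joint-space move of the TCP to a pose.
- robot.move_straight(position, vel=0.15, attitude=None, contact_N=None): straight line of the TCP; attitude=None keeps the orientation; vel is the mean speed in m/s. With contact_N (N) it stops when the force on the tool has changed by that much, and returns True; else False.
- robot.move_joints(angles): joint-space move.
- robot.grip(opening, strength=None): opening from 0.0 (shut) to 1.0 (fully open); strength is the grip in N (None keeps the last); returns when the fingers have stopped.
- robot.sleep(seconds).
- robot.inverse_kinematics(position, orientation): joint angles nearest the present ones, or None.
- robot.sense(): the state.
- robot.grab_frame(name): name is "side" or "top"; returns a dict with "image" (420x560x3 uint8, red, green, blue), "range_z" (420x560 float32, m along the optical axis (not along the pixel's ray), 0 where there is no reading), "fx", "fy", "cx", "cy" (pixels), "R" (3x3) and "t" (3): a world point X has camera coordinates R X + t. Camera axes: x right, y down, z forward; pixel columns grow to the right and rows downward; lengths in m; the calibration is good to about 2 mm. A picture is of the moment at which its call begins.
A pose or a line that the arm cannot do raises robot.IKError and nothing moves.
- robot.close_job(): hands the job in, once; it reports no verdict.
The state is a dict: "t": time; "joint_pos": joint angles; "joint_velocities": joint speeds; "effort": joint torques, N m; "tcp_pos": TCP position; "tcp_rot": TCP orientation; "wrist_force": force on the tool from outside, world axes, zero at the start; "torque": the same for the moment, N m; "opening": opening from 0.0 (shut) to 1.0 (fully open).
Only numpy, scipy, OpenCV 4.12 (cv2) and the standard library are available. Lean on these libraries where they do the work, as an engineer would, in place of code of your own. Each camera call takes 0.05 s, during which the arm holds its last target.

## Working session

There is one attempt and no reset: what is moved stays moved. The work goes in short steps, each a Python script; the robot and the scene stay as the last script left them, time stands still between calls to the robot, and variables do not carry over. Pictures are saved under pics/ and viewed, and the job is handed in when it is done.

```bash
ls; mkdir -p pics
python3 - <<'E'
from plant import robot
import cv2,numpy as np
s=robot.sense();print({k:np.round(v,3) for k,v in s.items()}, robot.nose_length)
for n in("top","side"):
    f=robot.grab_frame(n)
    cv2.imwrite(f"pics/{n}0.png",f["image"][:,:,::-1])
    np.savez(f"{n}0.npz",**f)
    print(n,f["fx"],f["fy"],f["cx"],f["cy"],-f["R"].T@f["t"]);print(f["R"])
E
```

```text
pics
{'t': np.float64(0.0), 'joint_pos': array([-1.157,  0.469, -0.049,  1.534,  0.024,  1.141, -0.082]), 'joint_velocities': array([ 0.001, -0.   ,  0.002,  0.001,  0.   , -0.002,  0.001]), 'effort': array([-1.0000e-03, -5.1031e+01, -4.8000e-02, -2.3772e+01,  1.1000e-02,
        7.0000e-03, -0.0000e+00]), 'tcp_pos': array([0.289, 0.609, 0.218]), 'tcp_rot': array([3.142e+00, 2.000e-03, 1.128e+00]), 'wrist_force': array([ 0.271,  0.037, -0.381]), 'torque': array([ 0.001, -0.026, -0.02 ]), 'opening': np.float64(1.001)} 0.011
top 433.420739118307 433.420739118307 283.7946927332728 203.62833012656088 [ 0.4886065  -0.00120646  1.13972594]
[[-0.02829666 -0.99940679 -0.01963101]
 [-0.99187253  0.03050967 -0.12352346]
 [ 0.12404912  0.01597615 -0.99214746]]
side 445.58339666882523 445.58339666882523 276.81851296711045 210.4812866338818 [ 0.51998884 -0.80748224  0.78956134]
[[ 0.99534447 -0.09609321 -0.00744792]
 [-0.06809187 -0.64640152 -0.75995301]
 [ 0.06821198  0.75692217 -0.64993535]]
```

View pics/top0.png

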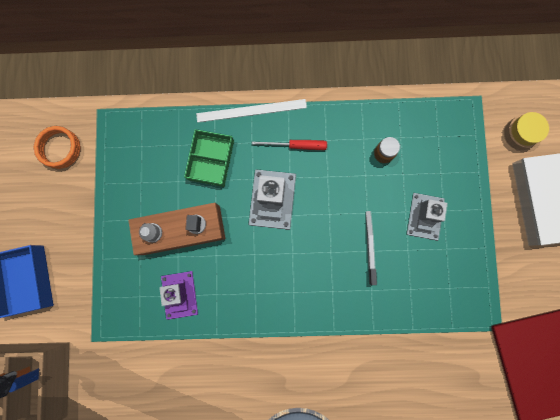

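View pics/side0.png

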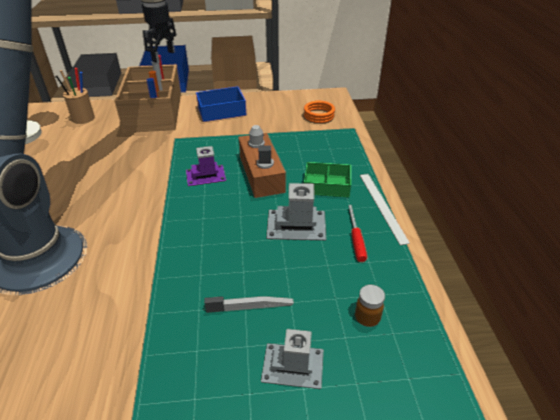

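The grey taper stands are at top-view (272,198) (larger) and (427,215) (smaller), and the one at (178,295) is purple. The larger grey one is meant. In the rack, the square dark head at (196,224) is the arbor and the round one at (150,232) is the chuck. I'll confirm both in enlarged crops.

Run:
```python
import cv2,numpy as np
a=cv2.imread("pics/top0.png");b=cv2.imread("pics/side0.png")
c1=cv2.resize(a[155:265,120:310],None,fx=4,fy=4,interpolation=cv2.INTER_CUBIC)
cv2.imwrite("pics/ctop.png",c1)
c2=cv2.resize(b[120:250,180:340],None,fx=4.5,fy=4.5,interpolation=cv2.INTER_CUBIC)
cv2.imwrite("pics/cside.png",c2)
c3=cv2.resize(a[200:295,340:460],None,fx=6,fy=6,interpolation=cv2.INTER_CUBIC)
cv2.imwrite("pics/cdrift.png",c3)
```

```text
(no output)
```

View pics/ctop.png

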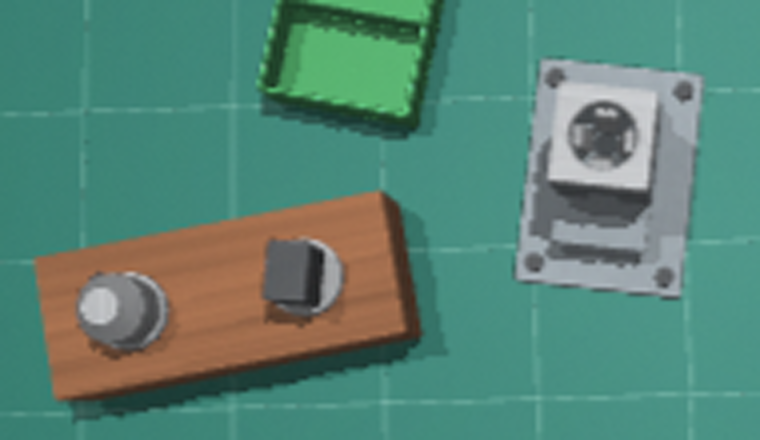

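View pics/cside.png

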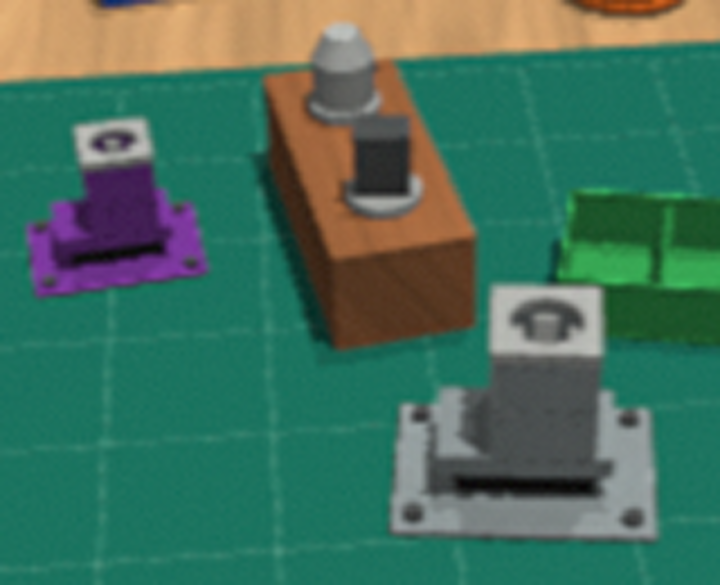

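View pics/cdrift.png

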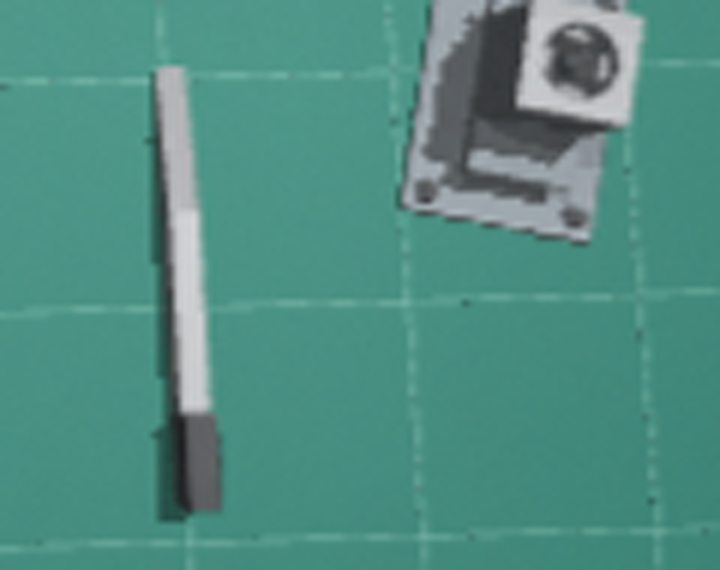

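```bash
cat > h.py <<'E'
import numpy as np,cv2
def cloud(f):
    v,u=np.mgrid[0:420,0:560]; z=f["range_z"]
    P=np.stack([(u-f["cx"])/f["fx"]*z,(v-f["cy"])/f["fy"]*z,z],-1)
    X=(P-f["t"])@f["R"]; X[z==0]=np.nan
    return X
def plane(f,uv,h):
    uv=np.atleast_2d(uv).astype(float)
    d=np.c_[(uv[:,0]-f["cx"])/f["fx"],(uv[:,1]-f["cy"])/f["fy"],np.ones(len(uv))]@f["R"]
    c=-f["R"].T@f["t"]; return c+d*((h-c[2])/d[:,2])[:,None]
def topface(f,X,zlo,zhi,box,h,name=""):
    m=((X[...,2]>zlo)&(X[...,2]<zhi)&(X[...,0]>box[0])&(X[...,0]<box[1])&(X[...,1]>box[2])&(X[...,1]<box[3])).astype(np.uint8)
    cs,_=cv2.findContours(m,cv2.RETR_EXTERNAL,cv2.CHAIN_APPROX_NONE)
    if not cs: print(name,"none");return
    c=max(cs,key=cv2.contourArea)
    W=plane(f,c[:,0,:],h)[:,:2]
    (cx,cy),(w,hh),a=cv2.minAreaRect((W*1000).astype(np.float32))
    fill=np.zeros_like(m);cv2.drawContours(fill,[c],-1,1,-1);ys,xs=np.nonzero(fill)
    cen=plane(f,np.c_[xs,ys],h).mean(0)
    print(name,"rect c",np.round([cx,cy],1),"size",np.round([w,hh],1),"ang",round(a,1),"centroid",np.round(cen*1000,1),"n",len(xs),"z med",np.round(np.nanmedian(X[ys,xs,2])*1000,1))
    return cen
E
python3 - <<'E'
from h import *
for n in("top","side"):
    f=dict(np.load(n+"0.npz")); X=cloud(f); print(n)
    def at(u,v): return np.round(X[v,u],3)
    if n=="top":
        print(at(272,165+30),at(196,224),at(150,232),at(373,277),at(371,240),at(272,222),at(300,230))
    topface(f,X,.105,.125,(.45,.65,-.05,.12),.115,"stand top")
    topface(f,X,.118,.135,(.35,.6,.15,.28),.127,"head")
    topface(f,X,.065,.09,(.35,.6,.1,.5),.072,"rack")
    topface(f,X,.085,.2,(.35,.6,.3,.45),.12,"chuck")
    topface(f,X,.028,.045,(.25,.6,-.4,-.1),.036,"drift tail")
    topface(f,X,.004,.045,(.25,.6,-.28,-.13),.024,"drift")
    topface(f,X,.008,.02,(.4,.65,-.1,.15),.012,"base plate")
E
```

```text
top
[0.64  0.043 0.102] [0.574 0.223 0.125] [0.558 0.332 0.126] [ 0.435 -0.201  0.036] [ 0.528 -0.204  0.023] [0.583 0.05  0.003] [ 0.56  -0.023 -0.001]
stand top rect c [636.2  49. ] size [59.9 28.9] ang 88.2 centroid [634.1  48.3 115. ] n 206 z med 114.7
head rect c [577.6 234.2] size [27. 36.] ang 84.8 centroid [577.9 234.1 127. ] n 177 z med 125.9
rack rect c [569.  289.1] size [ 90.  221.5] ang 9.3 centroid [559.7 300.9  72. ] n 2529 z med 72.7
chuck rect c [558.1 336.6] size [49.4 40.7] ang 70.2 centroid [559.  337.4 120. ] n 298 z med 120.5
drift tail rect c [ 572.2 -347.2] size [47.4 46.3] ang 76.8 centroid [ 564.1 -342.9   36. ] n 192 z med 31.1
drift rect c [ 504.4 -200.3] size [ 25.7 185.7] ang 89.8 centroid [ 499.6 -200.5   24. ] n 464 z med 22.6
base plate rect c [574.7  16.7] size [13.  13.1] ang 88.3 centroid [575.3  14.4  12. ] n 22 z med 9.6
side
stand top rect c [639.  42.] size [74.9 24.2] ang 83.3 centroid [636.3  39.8 115. ] n 152 z med 114.1
head rect c [579.6 227.2] size [35.5 33.1] ang 85.2 centroid [580.4 226.3 127. ] n 95 z med 124.8
rack rect c [569.6 282.7] size [ 90.  230.4] ang 8.3 centroid [557.9 272.7  72. ] n 814 z med 72.1
chuck rect c [563.  316.6] size [106.2  40.5] ang 87.2 centroid [561.4 314.8 120. ] n 226 z med 111.3
drift tail rect c [ 577.  -353.6] size [46.8 53.3] ang 76.9 centroid [ 566.9 -356.8   36. ] n 323 z med 31.1
drift rect c [ 505.9 -213. ] size [ 36.8 182.9] ang 84.2 centroid [ 497.3 -208.8   24. ] n 883 z med 19.9
base plate rect c [627.4  25.8] size [15.1 43.8] ang 84.0 centroid [628.8  28.4  12. ] n 61 z med 13.1
```

```bash
cat >> h.py <<'E'
def colface(f,roi,lo,hi,h,name,satmax=40,seed=None):
    im=f["image"].astype(int);g=im.mean(-1);s=im.max(-1)-im.min(-1)
    m=((g>=lo)&(g<=hi)&(s<satmax)).astype(np.uint8)
    k=np.zeros_like(m);u0,u1,v0,v1=roi;k[v0:v1,u0:u1]=1;m&=k
    cs,_=cv2.findContours(m,cv2.RETR_EXTERNAL,cv2.CHAIN_APPROX_NONE)
    c=max(cs,key=cv2.contourArea)
    fill=np.zeros_like(m);cv2.drawContours(fill,[c],-1,1,-1);ys,xs=np.nonzero(fill)
    cen=plane(f,np.c_[xs,ys],h).mean(0)
    W=plane(f,c[:,0,:],h)[:,:2]
    r=cv2.minAreaRect((W*1000).astype(np.float32))
    print(name,"px",xs.min(),xs.max(),ys.min(),ys.max(),"rect",np.round(r[0],1),np.round(r[1],1),round(r[2],1),"cen",np.round(cen*1000,1),len(xs))
    return r
E
python3 - <<'E'
from h import *
F={n:dict(np.load(n+"0.npz")) for n in("top","side")}
t=F["top"]["image"].astype(int).mean(-1).astype(int); s=F["side"]["image"].astype(int).mean(-1).astype(int)
print("head top");print(t[212:238:1,182:210]);
print("stand");print(t[174:206:2,252:290:2])
print("drift tail");print(t[264:290:2,362:382])
print("side head");print(s[142:168:2,254:276])
print("side stand");print(s[180:206:2,284:320:2])
E
```

```text
head top
[[113 113 112 113 113 114 113 114 115 114 116 116 118 117 118 120 119 119
  120 119 120 120 120 120 120 119 120 119]
 [112 112 113 114 115 115 116 118 117 119 119 119 118 118 118 119 119 119
  120 120 120 120 119 119 119 117 117 118]
 [114 116 116 117 118 104  98 113 117 118 118 107 120 139 135 130 121 118
  117 117 118 116 118 118 119 121 121 123]
 [118 117 118 118 109  98  90 101 101  98 109 114 114 112 105 144 181 175
  141 122 118 119 120 121 122 121 122 122]
 [117 117 117 117 102  93  93  95  95  97  96  96  98  97  94  79  98 148
  185 158 129 121 121 121 121 121 120 120]
 [115 115 115 115  95  90  93  95  95  94  95  94  95  94  91  61  44  67
   99 174 168 126 117 120 122 120 120 121]
 [113 112 112 113  95  93  94  93  94  95  94  94  94  94  91  60  40  40
   45 141 183 158 128 122 122 122 124 125]
 [112 113 114 116 100  93  93  95  94  94  95  94  94  94  91  60  39  39
   39 142 166 165 127 119 123 122 120 118]
 [117 116 118 118 110  97  94  94  93  94  93  94  94  95  87  58  40  40
   39 140 161 162 138 112 112 115 114 114]
 [117 119 120 121 102  93  92  93  92 
[... 5878 characters left out ...]
180 182 178  76  49  51]
 [ 62  77 101 180 180 147  94  80  76  75  73  82 139 182 177  76  49  50]
 [ 61  84 107 177 170  85  63 103 144 143  93  65  75 167 179  90  50  52]
 [ 72  77 106 180 176 130  93  86 114 112  80  91  92 161 178  91  49  48]
 [ 78  77 112 179 180 179 125  91 111 109  73 118 166 182 180  92  58  55]
 [ 83  80 112 181 180 181 177 166 153 147 161 175 181 185 180 101  64  68]
 [ 78  79  94 142 141 141 141 155 153 154 156 156 156 172 172 104  76  78]
 [ 78  78  82  87  86  90  86  88  87  81  88  87  88  88  88  82  79  81]
 [ 77  77  80  75  74  78  73  77  78  71  78  79  76  80  78  79  79  78]
 [ 79  79  80  78  75  77  79  77  79  78  81  77  75  77  78  77  81  81]]
```

Run:
```python
from h import *
F={n:dict(np.load(n+"0.npz")) for n in("top","side")}
T,S=F["top"],F["side"]
colface(T,(252,292,170,206),186,256,.115,"T stand top")
colface(S,(286,318,180,202),165,256,.115,"S stand top")
colface(T,(184,199,212,232),76,104,.127,"T head",30)
colface(S,(256,273,144,155),70,95,.127,"S head",30)
colface(T,(364,380,266,290),76,104,.036,"T tail",30)
colface(T,(364,380,205,266),150,256,.024,"T blade",30)
colface(T,(245,300,160,235),60,256,.005,"T foot",32)
colface(S,(225,298,290,312),110,256,.020,"S blade",32)
# drift axis lines by end points
for n,f,uv,h in [("nose top T",T,[(369.5,211.3)],.008),]:
    print(n,plane(f,uv,h))
im=T["image"].astype(int).mean(-1)
for v in (215,222,230,238,246,254,262): print(v,im[v,363:380].astype(int))
```

```text
T stand top px 258 283 176 201 rect [655.2  47.1] [58.2 59.1] 82.5 cen [655.   46.7 115. ] 585
S stand top px 290 312 184 198 rect [657.5  45.9] [55.8 55. ] 83.2 cen [657.4  46.9 115. ] 326
T head px 186 198 215 229 rect [577.7 233. ] [26.2 33.9] 82.8 cen [578.  234.5 127. ] 147
S head px 256 270 145 150 rect [577.5 232.7] [25.3 38.8] 83.8 cen [579.7 230.6 127. ] 63
T tail px 371 376 269 284 rect [ 435.8 -202.8] [12.5 37. ] 87.0 cen [ 434.9 -202.7   36. ] 79
T blade px 366 374 211 265 rect [ 533.2 -201.8] [138.5  12.4] 1.2 cen [ 532.1 -201.8   24. ] 254
T foot px 249 295 170 229 rect [644.1  47.7] [110.1 150.3] 82.0 cen [643.5  47.8   5. ] 2337
S blade px 225 293 297 304 rect [ 533.9 -202.9] [ 17.8 146.2] 85.3 cen [ 532.9 -202.6   20. ] 353
nose top T [[ 0.60299866 -0.20653757  0.008     ]]
215 [121 122  89 141 176 180 180 169 138 122 122 122 121 122 123 122 121]
222 [121 121  86  79 167 183 182 180 162 132 122 122 121 121 121 122 121]
230 [121 121  85  64  95 170 184 183 181 155 127 120 120 120 120 119 120]
238 [117 118  85  65  67 128 192 207 208 208 155 119 119 118 118 119 120]
246 [117 118 118  85  66  95 184 207 206 207 173 132 117 119 117 118 118]
254 [117 118 116  84  63  68 151 195 203 204 204 151 116 117 117 116 116]
262 [116 115 117  84  64  67  96 181 203 203 202 173 130 116 116 115 116]
```

Run:
```python
from h import *
from plant import robot
T=dict(np.load("top0.npz"))
print(np.round(1000*np.vstack([plane(T,(368.4,215),.0095),plane(T,(369.4,222),.015),plane(T,(370,238),.024),plane(T,(371.9,262),.024),plane(T,(373.2,268),.036),plane(T,(373.8,276),.036),plane(T,(374.3,284),.036),plane(T,(374.3,286.3),.036),plane(T,(368,210.6),.008)]),1))
pi=np.pi; n=np.radians
M=np.array([.656,.0465])
def show(p,y): 
    q=robot.inverse_kinematics(p,[pi,0,y]); print(np.round(p,3),round(y,2),None if q is None else np.round(q,2))
show([.578,.233,.18],n(83.5));show([.578,.233,.097],n(83.5));show([.578,.233,.26],n(83.5))
for dy in(-.35,0,.35):
    show([*M,.26],n(83.5)+dy);show([*M,.135],n(83.5)+dy)
d=np.array([np.cos(n(8)),-np.sin(n(8))])
for y in (82,-98):
  show([.4355,-.2025,.016],n(y+8.5))
  for s in(.215,.097): show([*(M-s*d),.06],n(y));show([*(M-s*d),.15],n(y))
print(robot.sense()["t"])
```

```text
[[ 593.2 -202.9    9.5]
 [ 574.4 -203.5   15. ]
 [ 532.7 -201.3   24. ]
 [ 471.8 -202.9   24. ]
 [ 456.9 -203.2   36. ]
 [ 437.1 -203.6   36. ]
 [ 417.4 -203.8   36. ]
 [ 411.7 -203.5   36. ]
 [ 605.  -202.7    8. ]]
[0.578 0.233 0.18 ] 1.46 [-0.48  0.42  0.03  1.71 -0.02  1.01  1.02]
[0.578 0.233 0.097] 1.46 [-0.46  0.51  0.01  1.78 -0.01  0.85  1.01]
[0.578 0.233 0.26 ] 1.46 [-0.49  0.35  0.05  1.62 -0.02  1.17  1.02]
[0.656 0.046 0.26 ] 1.11 [-0.35  0.42  0.3   1.54 -0.13  1.2   1.08]
[0.656 0.046 0.135] 1.11 [-0.33  0.53  0.28  1.68 -0.17  0.96  1.12]
[0.656 0.046 0.26 ] 1.46 [-0.3   0.41  0.23  1.54 -0.1   1.2   1.41]
[0.656 0.046 0.135] 1.46 [-0.26  0.52  0.17  1.67 -0.1   0.96  1.41]
[0.656 0.046 0.26 ] 1.81 [-0.24  0.41  0.15  1.54 -0.06  1.2   1.73]
[0.656 0.046 0.135] 1.81 [-0.19  0.52  0.07  1.67 -0.04  0.96  1.71]
[ 0.436 -0.202  0.016] 1.58 [ 0.06  0.47  0.36  2.17 -0.31  0.54  2.23]
[0.443 0.076 0.06 ] 1.43 [-0.38  0.33  0.13  2.21 -0.08  0.6   1.24]
[0.443 0.076 0.15 ] 1.43 [-0.45  0.18  0.21  2.13 -0.05  0.83  1.22]
[0.56 0.06 0.06] 1.43 [-0.28  0.48  0.13  1.95 -0.09  0.71  1.34]
[0.56 0.06 0.15] 1.43 [-0.35  0.36  0.21  1.89 -0.09  0.9   1.34]
[ 0.436 -0.202  0.016] -1.56 [-0.26  0.58  0.79  2.19 -0.71  0.65 -0.52]
[0.443 0.076 0.06 ] -1.71 [-0.78  0.39  0.63  2.23 -0.39  0.63 -1.58]
[0.443 0.076 0.15 ] -1.71 [-0.84  0.21  0.66  2.15 -0.17  0.83 -1.78]
[0.56 0.06 0.06] -1.71 [-0.63  0.54  0.59  1.97 -0.43  0.76 -1.49]
[0.56 0.06 0.15] -1.71 [-0.71  0.42  0.69  1.91 -0.33  0.93 -1.57]
0.1
```

Run:
```python
from plant import robot
import numpy as np,cv2
pi=np.pi;y=np.radians(83.5)
robot.goto([.578,.2335,.19],[pi,0,y]); print(robot.sense()["t"])
print(robot.move_straight([.578,.2335,.098],vel=.12,contact_N=8)); s=robot.sense();print(s["t"],s["tcp_pos"],s["wrist_force"])
robot.grip(0.0,100); s=robot.sense();print(s["t"],s["tcp_pos"],s["wrist_force"],s["torque"],s["opening"])
f=robot.grab_frame("side");cv2.imwrite("pics/s1.png",cv2.resize(f["image"][60:260,150:350,::-1],None,fx=3,fy=3))
```

```text
1.8333
False
2.75 [0.57860551 0.23386555 0.09874708] [ 0.60155231 -0.28493292  0.41782711]
3.3333 [0.57855981 0.2343227  0.09889401] [-1.08839308  1.96927576  4.21814758] [ 0.19926514  0.08157204 -0.04942084] 0.27730889586275503
```

View pics/s1.png

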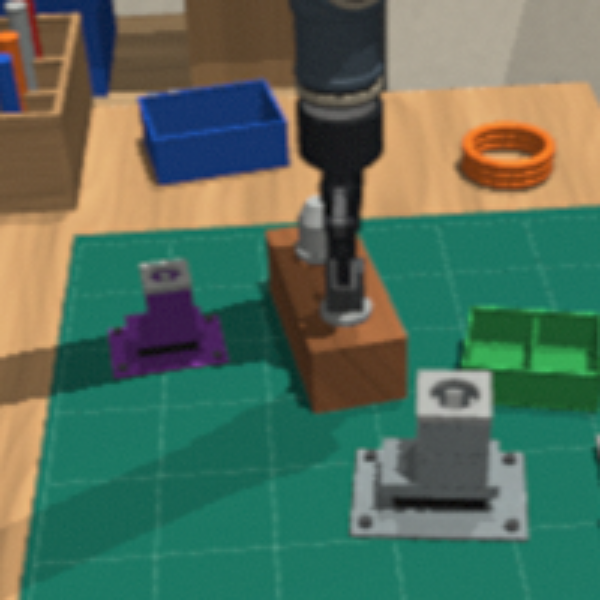

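The gripper holds the square head: the fingers straddle it at crop (345,285), above the collar. I'll lift it and carry it over the stand.

Run:
```python
from plant import robot
import numpy as np,cv2
pi=np.pi;y=np.radians(83.5)
robot.move_straight([.578,.2335,.25],vel=.2)
s=robot.sense();print(s["t"],s["tcp_pos"],s["wrist_force"],s["opening"])
robot.move_straight([.656,.0465,.25],vel=.2)
s=robot.sense();print(s["t"],s["tcp_pos"],s["wrist_force"],s["tcp_rot"])
f=robot.grab_frame("side");cv2.imwrite("pics/s2.png",cv2.resize(f["image"][60:260,200:400,::-1],None,fx=3,fy=3));np.savez("side2.npz",**f)
f=robot.grab_frame("top");np.savez("top2.npz",**f)
```

```text
4.2917 [0.57661846 0.23265151 0.24758409] [-0.41441008 -0.23220995 -4.81192214] 0.28006655985064927
5.4583 [0.6554957  0.04874301 0.24976403] [-0.54052178  0.64338429 -5.27452349] [-3.14060607e+00 -1.38434570e-03  1.46003995e+00]
```

View pics/s2.png

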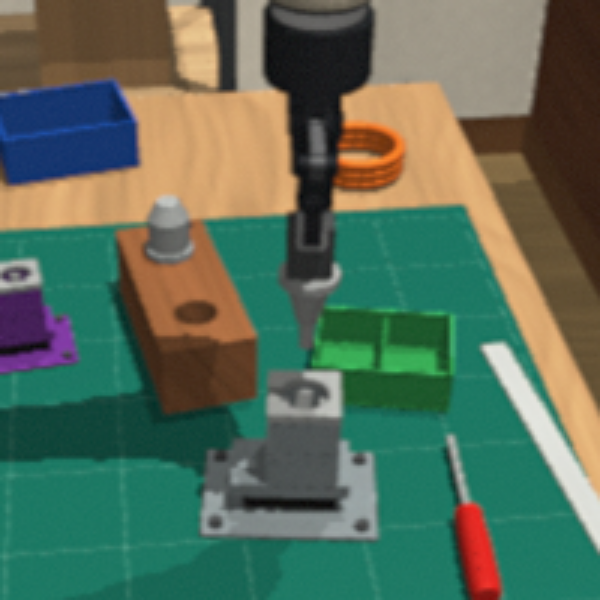

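Run:
```python
from h import *
from plant import robot
f=dict(np.load("side2.npz")); print("tail",plane(f,[(200+307/3,60+344/3)],.160))
T=dict(np.load("top0.npz"));S=dict(np.load("side0.npz"))
for f,roi,thr in((T,(260,282,178,201),160),(S,(291,313,184,200),150)):
    g=f["image"].astype(int).mean(-1);m=np.zeros(g.shape,np.uint8);u0,u1,v0,v1=roi
    m[v0:v1,u0:u1]=g[v0:v1,u0:u1]<thr
    cs,_=cv2.findContours(m,cv2.RETR_EXTERNAL,cv2.CHAIN_APPROX_NONE);c=max(cs,key=cv2.contourArea)
    W=plane(f,c[:,0,:],.115)[:,:2]*1000; print("hole",cv2.minEnclosingCircle(W.astype(np.float32)),cv2.fitEllipse(W.astype(np.float32)))
```

```text
tail [[0.65960194 0.05081073 0.16      ]]
hole ((654.58447265625, 46.368934631347656), 21.04071044921875) ((655.6365966796875, 46.9767951965332), (38.44293212890625, 39.810245513916016), 7.7608466148376465)
hole ((657.1945190429688, 45.984275817871094), 20.954490661621094) ((657.6500244140625, 46.422119140625), (38.1587028503418, 39.304473876953125), 34.71227264404297)
```

Run:
```python
from plant import robot
import numpy as np
pi=np.pi;y=np.radians(83.5)
def p(l):
    s=robot.sense();print(l,round(s["t"],2),np.round(s["tcp_pos"],4),np.round(s["wrist_force"],2),np.round(s["torque"],2),np.round(s["tcp_rot"][2],3))
print(robot.move_straight([.656,.0465,.18],vel=.12,contact_N=4));p("a")
print(robot.move_straight([.656,.0465,.157],vel=.05,contact_N=4));p("b")
robot.move_straight([.656,.0465,.1565],vel=.002,attitude=[pi,0,y+.25]);p("twist")
```

```text
False
a 6.29 [0.6567 0.0467 0.1808] [ 0.23  0.97 -4.79] [-0.03 -0.05  0.01] 1.457
False
b 6.9 [0.6561 0.0465 0.1568] [ 0.31 -0.75 -4.54] [-0.   -0.02 -0.01] 1.457
twist 7.3 [0.6563 0.0463 0.1568] [-0.29  0.3  -4.85] [0.02 0.   0.01] 1.705
```

```bash
cat > wr.py <<'E'
from plant import robot
import numpy as np,sys
pi=np.pi;y=np.radians(83.5)
def st():
    s=robot.sense();F=s["wrist_force"][2]+4.9;z=s["tcp_pos"][2]
    rem=z+.0051-(.115-.00067*max(F-2,0))-.032
    return s,F,z,rem
def wring(z,sgn,n,step,Fmax,amp=.25):
    for i in range(n):
        s,F,_,_=st()
        if F<Fmax: z-=step
        c=robot.move_straight([.656,.0465,z],vel=.003,attitude=[pi,0,y+sgn*amp],contact_N=12)
        sgn=-sgn
        s,F,za,rem=st()
        print(f"t{s['t']:.2f} zc{z:.4f} z{za:.4f} F{F:.1f} fxy{np.round(s['wrist_force'][:2],1)} Tz{s['torque'][2]:.2f} yaw{s['tcp_rot'][2]:.3f} rem{rem*1000:.1f} {c}")
    return z,sgn
E
python3 - <<'E'
from wr import *
print(wring(.1565,-1,8,.0015,13))
E
```

```text
t7.95 zc0.1550 z0.1551 F0.9 fxy[0.1 1. ] Tz0.08 yaw1.208 rem13.2 False
t8.60 zc0.1535 z0.1535 F2.0 fxy[-0.2  0.5] Tz-0.00 yaw1.706 rem11.6 False
t9.25 zc0.1520 z0.1519 F0.3 fxy[-0.9  0.8] Tz-0.02 yaw1.209 rem10.0 False
t9.90 zc0.1505 z0.1507 F2.5 fxy[-1.6  1.6] Tz0.02 yaw1.706 rem9.1 False
t10.55 zc0.1490 z0.1492 F2.6 fxy[-2.5  1.4] Tz0.06 yaw1.209 rem7.6 False
t11.20 zc0.1475 z0.1478 F4.0 fxy[-2.9  1.9] Tz-0.05 yaw1.706 rem7.2 False
t11.85 zc0.1460 z0.1462 F5.1 fxy[-3.   2.2] Tz0.01 yaw1.209 rem6.4 False
t12.50 zc0.1445 z0.1448 F6.0 fxy[-4.   1.2] Tz0.02 yaw1.706 rem5.5 False
(0.1445, -1)
```

```bash
sed -i 's/\[.656,.0465,z\]/[.6552,.0468,z]/' wr.py
python3 - <<'E'
from wr import *
print(wring(.1445,-1,9,.0015,14))
E
```

```text
t13.22 zc0.1430 z0.1434 F6.3 fxy[-2.   1.2] Tz0.11 yaw1.208 rem4.4 False
t13.88 zc0.1415 z0.1419 F7.4 fxy[-2.7  0.7] Tz0.02 yaw1.706 rem3.6 False
t14.53 zc0.1400 z0.1404 F8.3 fxy[-2.   1.5] Tz0.08 yaw1.209 rem2.7 False
t15.18 zc0.1385 z0.1388 F9.2 fxy[-2.6  1.3] Tz-0.07 yaw1.706 rem1.7 False
t15.82 zc0.1370 z0.1374 F10.9 fxy[-1.8  1.8] Tz0.13 yaw1.207 rem1.4 False
t16.48 zc0.1355 z0.1361 F11.5 fxy[-2.6  0.5] Tz-0.16 yaw1.706 rem0.5 False
t17.12 zc0.1340 z0.1350 F12.6 fxy[-2.1  1.4] Tz0.13 yaw1.208 rem0.2 False
t17.77 zc0.1325 z0.1338 F14.5 fxy[-3.2  0.3] Tz-0.17 yaw1.706 rem0.2 False
t18.43 zc0.1325 z0.1339 F14.1 fxy[-2.9  1.3] Tz0.12 yaw1.208 rem0.1 False
(0.13249999999999998, 1)
```

Run:
```python
from wr import *
z,s=wring(.1325,1,4,.0012,17.5)
```

```text
t19.07 zc0.1313 z0.1328 F16.9 fxy[-4.8  0.3] Tz-0.17 yaw1.706 rem0.9 False
t19.73 zc0.1301 z0.1321 F17.3 fxy[-4.2  1.2] Tz0.10 yaw1.208 rem0.5 False
t20.38 zc0.1289 z0.1310 F18.8 fxy[-5.5  1.1] Tz-0.19 yaw1.706 rem0.4 False
t21.02 zc0.1289 z0.1312 F19.2 fxy[-5.6  2.5] Tz0.18 yaw1.208 rem0.8 False
```

Run:
```python
from wr import *
import cv2
robot.move_straight([.6552,.0468,.1398],vel=.04,attitude=[pi,0,y])
s,F,z,r=st();print(s["t"],F,z,r,s["wrist_force"])
robot.grip(1.0)
s,F,z,r=st();print(s["t"],F-4.9,s["opening"])
robot.move_straight([.6552,.0468,.23],vel=.2)
# go toward the drift
robot.goto([.437,-.203,.12],[pi,0,np.pi/2])
print(robot.sense()["t"],robot.sense()["tcp_pos"])
for n in("side","top"):
    f=robot.grab_frame(n);np.savez(n+"3.npz",**f);cv2.imwrite(f"pics/{n}3.png",f["image"][:,:,::-1])
    if n=="side":cv2.imwrite("pics/s3c.png",cv2.resize(f["image"][130:250,230:370,::-1],None,fx=5,fy=5,interpolation=cv2.INTER_CUBIC))
```

```text
21.45 6.938245584635605 0.13931854238856192 0.0007271669302677669 [-1.12937312  1.38827756  2.03824558]
22.075 0.3129851545736706 0.9986564662239871
23.9917 [ 0.43846885 -0.20231867  0.1202306 ]
```

View pics/s3c.png

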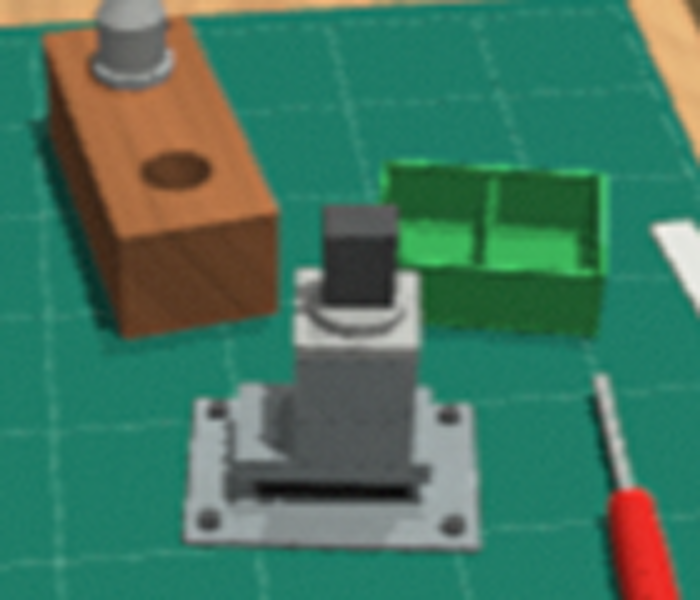

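View pics/side3.png

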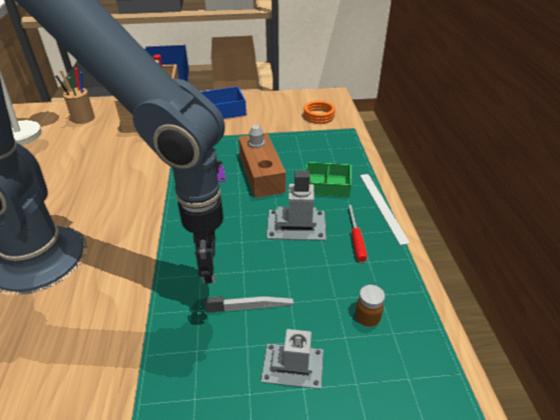

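The arbor stands in the mouth with its collar against the rim at crop (355,315). I'll check the seated height numerically.

Run:
```python
from h import *
for n in("top","side"):
    f=dict(np.load(n+"3.npz"));X=cloud(f)
    near=np.hypot(X[...,0]-.656,X[...,1]-.0465)
    hd=X[(near<.03)&(X[...,2]>.155)][:,2]
    hd=hd[np.isfinite(hd)]
    print(n,"head top hi",np.round(np.percentile(hd,[50,75,90,97])*1000,1),len(hd))
    co=X[(near<.045)&(X[...,2]>.095)&(X[...,2]<.135)][:,2]; print(np.histogram(co*1000,bins=np.arange(95,136,3)))
    f0=dict(np.load(n+"0.npz"));X0=cloud(f0)
    h0=X0[(np.hypot(X0[...,0]-.578,X0[...,1]-.233)<.03)&(X0[...,2]>.11)][:,2]; print("ref rack head 127:",np.round(np.percentile(h0,[50,75,90,97])*1000,1))
f=dict(np.load("side3.npz"));g=f["image"].astype(int).mean(-1).astype(int)
print(g[168:200,296:306])
r=lambda v:print(v)
```

```text
top head top hi [167.1 168.4 169.7 170.7] 190
(array([  4,   4,   2,   7,  16, 114, 136,  38,  52,  46,  10,   4,   1]), array([ 95,  98, 101, 104, 107, 110, 113, 116, 119, 122, 125, 128, 131,
       134]))
ref rack head 127: [125.7 127.2 128.3 129.7]
side head top hi [166.  167.4 168.5 169.1] 157
(array([23, 22, 26, 21, 26, 90, 93, 22, 43, 35, 17, 12, 13]), array([ 95,  98, 101, 104, 107, 110, 113, 116, 119, 122, 125, 128, 131,
       134]))
ref rack head 127: [123.9 125.4 126.7 127.2]
[[ 89  89  89  86  91  89  91 104 104  95]
 [ 97  97  92  93  96  93  93 103 100  89]
 [ 93  92  90  91  92  92  91  95  98  92]
 [ 90  91  91  89  93  89  90  91  92  94]
 [ 90  89  90  89  88  88  87  89  91  91]
 [ 90  90  91  89  91  90  89  88  90  88]
 [ 91  93  93  91  90  89  90  89  89  91]
 [ 90  92  93  94  92  93  92  92  89  90]
 [ 86  89  87  89  88  87  89  87  88  87]
 [ 68  67  68  61  60  64  64  64  63  65]
 [ 50  49  45  48  46  47  50  47  47  48]
 [ 47  47  49  47  47  48  49  47  47  45]
 [ 46  47  51  50  49  47  47  46  47  44]
 [ 44  46  49  48  45  48  46  48  46  46]
 [ 46  47  48  47  46  48  47  46  45  49]
 [ 43  46  46  48  49  49  47  45  47  48]
 [ 44  44  46  46  45  47  48  45  45  46]
 [ 44  47  46  48  48  47  47  47  48  46]
 [ 46  47  48  47  47  46  47  46  45  48]
 [ 44  47  47  47  49  46  48  45  46  45]
 [ 43  47  49  45  46  45  47  47  46  47]
 [ 43  43  43  45  44  45  44  43  45  44]
 [ 43  43  43  44  44  42  41  41  42  44]
 [ 94  92  94  94  91  92  90  91  92  91]
 [166 168 167 167 166 165 164 164 167 165]
 [163 172 178 181 178 176 176 177 178 175]
 [117 137 156 165 163 164 165 164 163 158]
 [ 82  95 107 110 111 116 123 119 112 111]
 [107 102  93  86  94 100 105 105 104 111]
 [168 162 137 122 128 136 139 142 148 160]
 [184 185 180 173 172 166 170 178 184 185]
 [131 135 136 130 128 127 132 139 147 153]]
```

Head top measures 168.4–169 mm against 168 expected when home, and the last 8 wringing strokes moved only with the cushion. So the collar is home. Next, the drift.

Run:
```python
from plant import robot
import numpy as np,cv2
pi=np.pi
def p(l):
    s=robot.sense();print(l,round(s["t"],2),np.round(s["tcp_pos"],4),np.round(s["wrist_force"],2),np.round(s["torque"],2),np.round(s["tcp_rot"],3),round(s["opening"],3))
c=robot.move_straight([.436,-.203,.016],vel=.12,attitude=[pi,0,pi/2],contact_N=8);p(c)
robot.grip(0.0,100);p("grip")
robot.move_straight([.436,-.203,.10],vel=.15);p("lift")
d=np.array([np.cos(np.radians(8)),-np.sin(np.radians(8))]);M=np.array([.656,.0465])
a=M-.222*d
robot.move_straight([*a,.10],vel=.2,attitude=[pi,0,np.radians(82)]);p("at")
for n in("side","top"):
    f=robot.grab_frame(n);np.savez(n+"4.npz",**f);cv2.imwrite(f"pics/{n}4.png",cv2.resize(f["image"][130:270,200:400,::-1] if n=="side" else f["image"][150:300,200:400,::-1],None,fx=4,fy=4,interpolation=cv2.INTER_CUBIC))
```

```text
False 25.11 [ 0.4366 -0.2032  0.0165] [ 0.14 -0.47  0.45] [-0.03 -0.04  0.01] [3.14  0.    1.571] 1.005
grip 25.78 [ 0.4361 -0.203   0.0165] [-1.67  0.43  5.15] [0.13 0.25 0.07] [ 3.141 -0.     1.571] 0.122
lift 26.49 [ 0.435  -0.2026  0.0991] [ 0.01  0.04 -3.67] [-0.02  0.2  -0.06] [-3.140e+00 -1.000e-03  1.571e+00] 0.125
at 28.04 [0.436  0.0764 0.0998] [ 0.98 -1.05 -3.19] [0.02 0.18 0.03] [-3.141e+00  1.000e-03  1.430e+00] 0.119
```

View pics/side4.png

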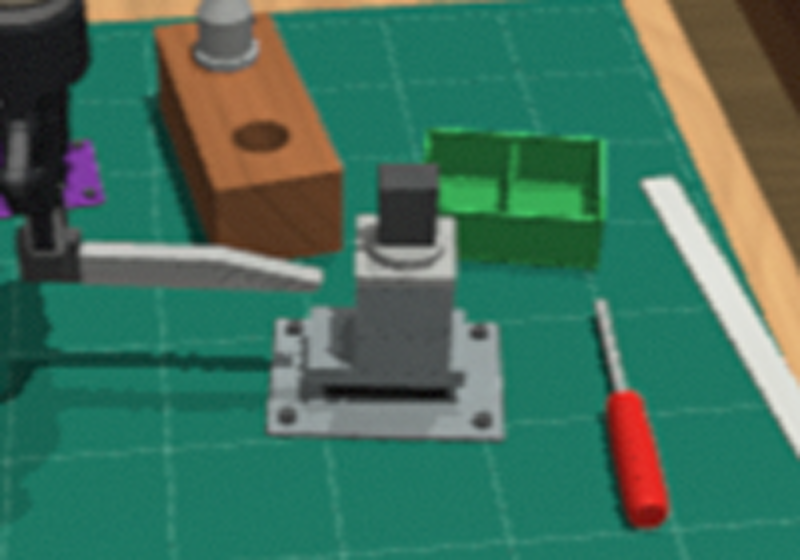

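View pics/top4.png

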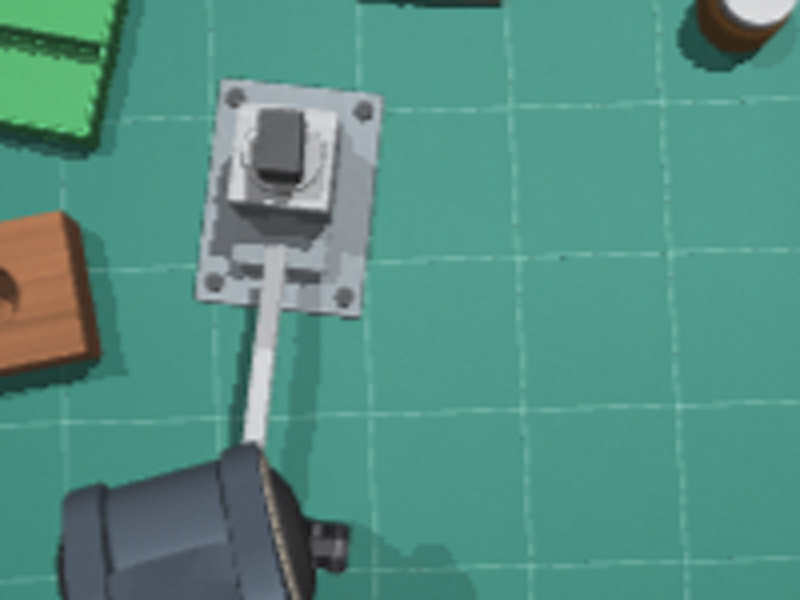

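Run:
```python
from h import *
d=np.array([np.cos(np.radians(8)),-np.sin(np.radians(8)),0])
g=np.array([.436,.0764,.0833])
for n,(u0,v0) in (("side",(200,130)),("top",(200,150))):
    f=dict(np.load(n+"4.npz"))
    for k,P in(("nose foot",g+.169*d),("nose top",g+.169*d+[0,0,.008]),("knee top",g+.105*d+[0,0,.024]),("knee bot",g+.105*d),("block front bot",g+.02*d),("block tail bot",g-.02*d)):
        c=f["R"]@P+f["t"];u=f["fx"]*c[0]/c[2]+f["cx"];v=f["fy"]*c[1]/c[2]+f["cy"]
        print(n,k,"crop px",round((u-u0)*4),round((v-v0)*4))
```

```text
side nose foot crop px 316 282
side nose top crop px 316 272
side knee top crop px 213 250
side knee bot crop px 214 280
side block front bot crop px 80 277
side block tail bot crop px 16 275
top nose foot crop px 276 244
top nose top crop px 275 243
top knee top crop px 261 346
top knee bot crop px 263 348
top block front bot crop px 247 489
top block tail bot crop px 239 556
```

```bash
cat > dr.py <<'E'
from plant import robot
import numpy as np,cv2
pi=np.pi
A=np.radians(-8);d=np.array([np.cos(A),np.sin(A)]);M=np.array([.656,.0465]);yw=np.radians(82)
nrm=np.array([-d[1],d[0]])
def p(l):
    s=robot.sense();q=s["tcp_pos"][:2]-M
    F=s["wrist_force"]
    print(l,round(s["t"],2),"along",round(q@d*1000,1),"off",round(q@nrm*1000,1),"z",round(s["tcp_pos"][2]*1000,1),"F along %.1f off %.1f z %.1f"%(F[:2]@d,F[:2]@nrm,F[2]),np.round(s["torque"],2),round(s["opening"],3))
    return s
def go(a,z,vel,c=None,off=0): return robot.move_straight([*(M+a*d+off*nrm),z],vel=vel,attitude=[pi,0,yw],contact_N=c)
E
python3 - <<'E'
from dr import *
go(-.212,.066,.1);p("above")
c=go(-.212,.050,.012,2.0);p(c)
for n in("side","top"):
    f=robot.grab_frame(n);cv2.imwrite(f"pics/{n}5.png",cv2.resize(f["image"][150:250,200:340,::-1] if n=="side" else f["image"][160:260,220:360,::-1],None,fx=5,fy=5,interpolation=cv2.INTER_CUBIC))
E
```

```text
above 28.65 along -212.1 off -0.3 z 65.8 F along 0.8 off 0.6 z -2.2 [ 0.02  0.14 -0.05] 0.122
True 29.75 along -212.1 off -0.1 z 51.1 F along 0.2 off 0.6 z -1.4 [-0.05 -0.34  0.08] 0.126
```

View pics/side5.png

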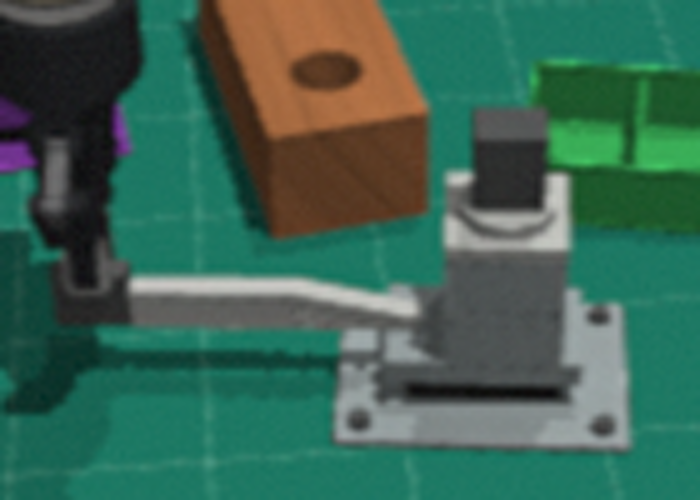

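View pics/top5.png

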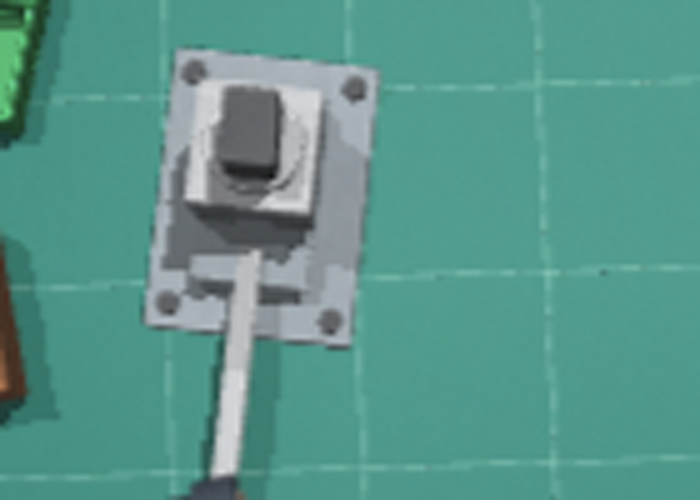

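Run:
```python
from dr import *
go(-.212,.0535,.02);p("up")
c=go(-.165,.0535,.06,7);p(c)
```

```text
up 30.15 along -212.2 off -0.1 z 53.5 F along 0.5 off 0.1 z -1.7 [-0.07 -0.08 -0.04] 0.123
False 31.08 along -165.0 off -0.0 z 53.5 F along 0.8 off -0.5 z -1.4 [-0.09 -0.16  0.02] 0.122
```

Run:
```python
from dr import *
for a in(-.15,-.135,-.12,-.108,-.097):
    c=go(a,.0535,.04,28);p(c)
    if c: break
for n in("side","top"):
    f=robot.grab_frame(n);cv2.imwrite(f"pics/{n}6.png",cv2.resize(f["image"][150:250,200:340,::-1] if n=="side" else f["image"][160:260,220:360,::-1],None,fx=5,fy=5,interpolation=cv2.INTER_CUBIC))
```

```text
False 31.61 along -152.6 off -0.2 z 52.6 F along -4.9 off -0.6 z 0.1 [0.16 1.15 0.03] 0.126
False 32.13 along -140.3 off -0.4 z 51.9 F along -10.3 off 0.5 z 2.3 [0.2  2.03 0.01] 0.124
False 32.66 along -122.7 off -0.2 z 52.5 F along -6.8 off 0.5 z -0.6 [0.13 1.2  0.01] 0.121
False 33.11 along -109.0 off -0.1 z 53.0 F along -4.2 off 0.1 z -0.5 [0.11 0.91 0.05] 0.123
False 33.53 along -95.5 off 0.0 z 53.9 F along 0.2 off -0.8 z -1.8 [-0.02 -0.05  0.05] 0.121
```

View pics/side6.png

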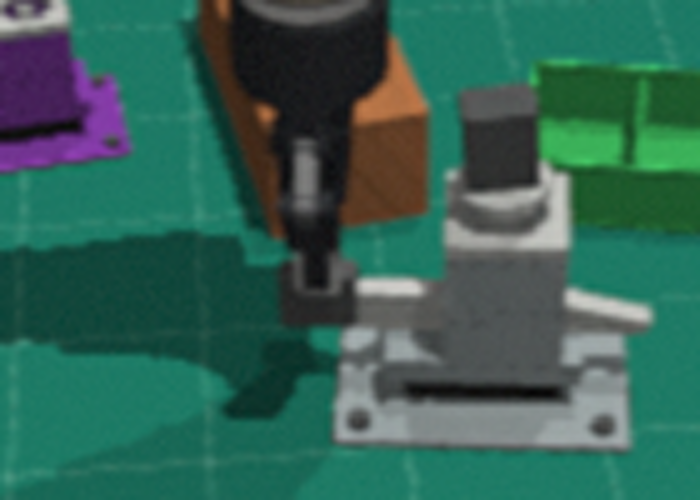

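```bash
cat > lean.py <<'E'
from h import *
from dr import *
def lean(tag):
    p(tag)
    for n in("side","top"):
        f=robot.grab_frame(n);np.savez(f"{n}_{tag}.npz",**f)
        X=cloud(f);nr=np.hypot(X[...,0]-.654,X[...,1]-.0485)
        m=(nr<.035)&(X[...,2]>.168)
        g=f["image"].astype(int).mean(-1)
        if n=="top": m&=(g>76)&(g<106)
        else: m&=(g>66)
        v=X[m];v=v[np.isfinite(v).all(1)]
        A=np.c_[v[:,:2]-v[:,:2].mean(0),np.ones(len(v))];co=np.linalg.lstsq(A,v[:,2],rcond=None)[0]
        print(n,"head top",np.round(v.mean(0)*1000,1),"p90",np.round(np.percentile(v[:,2],90)*1000,1),"slope deg",np.round(np.degrees(co[:2]),1),len(v))
        cv2.imwrite(f"pics/{n}_{tag}.png",cv2.resize(f["image"][150:250,200:340,::-1] if n=="side" else f["image"][160:260,220:360,::-1],None,fx=5,fy=5,interpolation=cv2.INTER_CUBIC))
E
python3 -c "
from lean import *
lean('a')"
```

```text
a 33.63 along -95.5 off 0.0 z 54.0 F along 0.4 off -0.6 z -1.5 [-0.06 -0.2   0.03] 0.123
side head top [650.2  46.4 177.8] p90 179.7 slope deg [ 4.3 -2.5] 95
top head top [649.2  47.9 178.6] p90 180.5 slope deg [ 3.4 -0.4] 147
```

View pics/top_a.png

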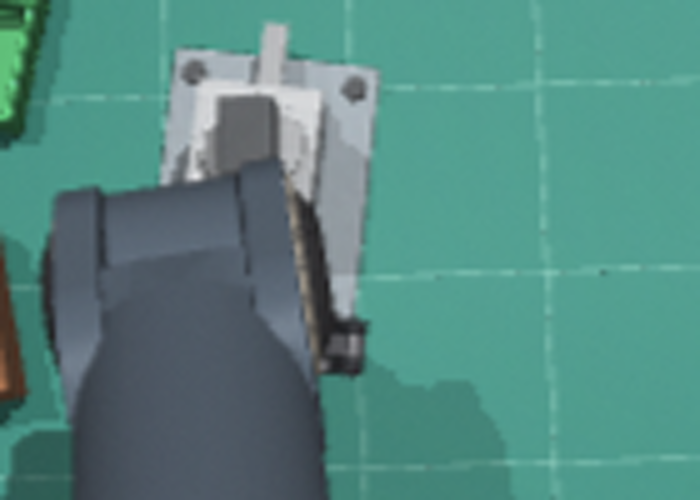

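The arbor is lifted and loose but leans about 3–4° toward the ledge, because the drift dragged its tail along. I'll push the drift a little further and draw it back a few mm to stand the arbor up.

```bash
python3 -c "
from lean import *
go(-.0915,.0535,.03,25);p('fwd')
go(-.0975,.0535,.03,25)
lean('b')"
```

```text
fwd 34.07 along -92.0 off -0.0 z 53.3 F along -2.8 off 0.3 z -1.1 [ 0.09  0.4  -0.02] 0.121
b 34.42 along -97.1 off 0.1 z 53.8 F along 1.6 off 0.9 z -1.5 [ 0.02 -0.31  0.05] 0.12
side head top [660.5  42.4 178.1] p90 179.7 slope deg [-3.5 -0.6] 89
top head top [658.4  44.9 178.1] p90 180.3 slope deg [-3.3  1. ] 153
```

View pics/side_b.png

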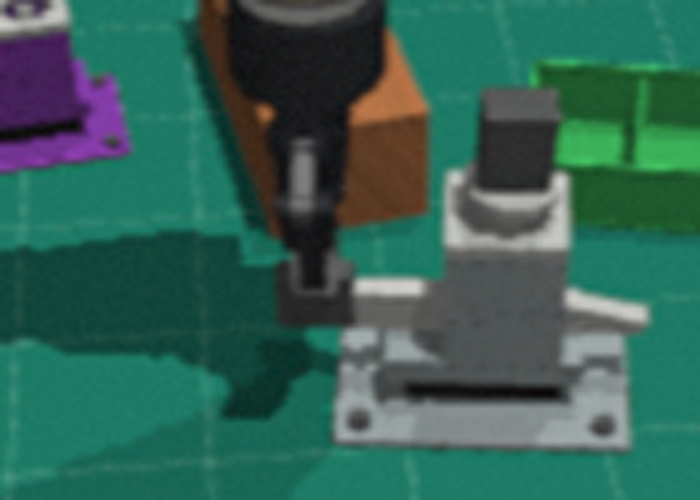

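```bash
python3 -c "
from lean import *
go(-.0949,.0535,.015,25)
lean('c')"
```

```text
c 34.84 along -96.1 off -0.0 z 53.1 F along -2.3 off -0.2 z -0.4 [0.11 0.57 0.05] 0.12
side head top [658.5  43.8 177.2] p90 179.0 slope deg [-1.7 -0.4] 92
top head top [656.7  45.3 177.7] p90 179.7 slope deg [-1.   1.1] 148
```

View pics/side_c.png

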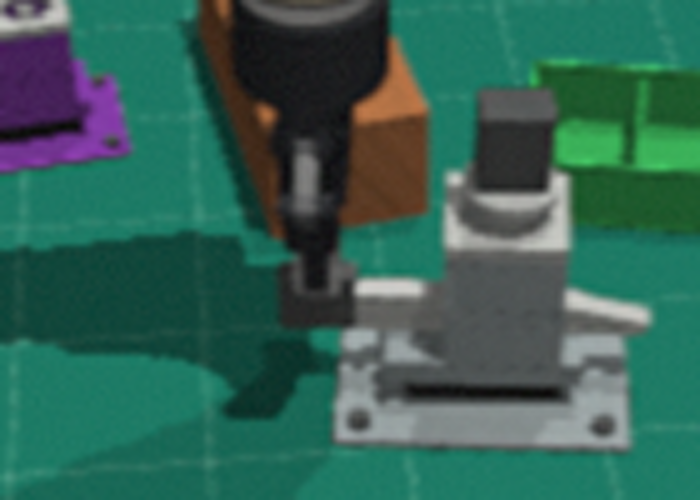

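```bash
python3 -c "
from lean import *
go(-.0940,.0530,.012,25)
lean('d')"
```

```text
d 35.19 along -94.1 off -0.1 z 53.0 F along -2.1 off 0.1 z -0.5 [ 0.09  0.54 -0.01] 0.125
side head top [654.2  44.1 177. ] p90 178.4 slope deg [ 1.2 -3.1] 100
top head top [653.   46.3 177.7] p90 179.8 slope deg [2.3 1.1] 131
```

```bash
python3 -c "
from lean import *
go(-.0952,.0530,.012,25);p('back')
robot.grip(0.35);p('open')
lean('e')"
```

```text
back 35.54 along -94.1 off -0.0 z 53.4 F along 0.9 off -0.1 z -1.5 [-0.07 -0.11 -0.02] 0.119
open 35.87 along -95.0 off 0.0 z 53.1 F along 0.2 off 0.9 z -0.3 [-0.04  0.09 -0.06] 0.35
e 35.87 along -95.0 off 0.0 z 53.1 F along 0.2 off 0.9 z -0.3 [-0.04  0.09 -0.06] 0.35
side head top [656.5  44.9 176.9] p90 178.5 slope deg [-0.1 -1. ] 97
top head top [654.5  46.7 177.3] p90 179.5 slope deg [1.1 1.6] 137
```

View pics/side_e.png

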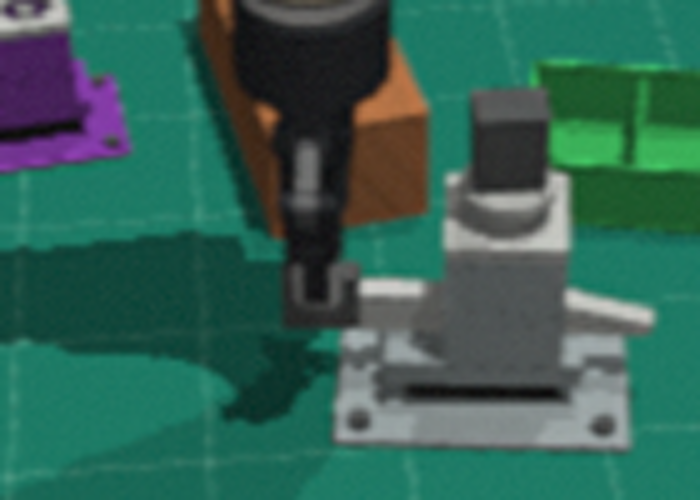

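It's released, and the arbor stands upright within about 1°. I'll retract straight up, away from the scene.

```bash
python3 -c "
from lean import *
go(-.095,.18,.12)
go(-.20,.25,.2)
robot.goto([.40,-.30,.3],[pi,0,np.radians(82)])
lean('f')
for n in('side','top'):
    f=dict(np.load(n+'_f.npz'));cv2.imwrite(f'pics/{n}_full.png',f['image'][:,:,::-1])
"
```

```text
f 39.38 along -204.7 off -377.4 z 299.5 F along 0.6 off -0.8 z 0.5 [-0.02  0.04  0.01] 0.353
side head top [657.   45.6 176.7] p90 178.3 slope deg [-0.2 -1.3] 96
top head top [653.7  45.9 177. ] p90 179.4 slope deg [0.3 0.5] 157
```

View pics/side_f.png

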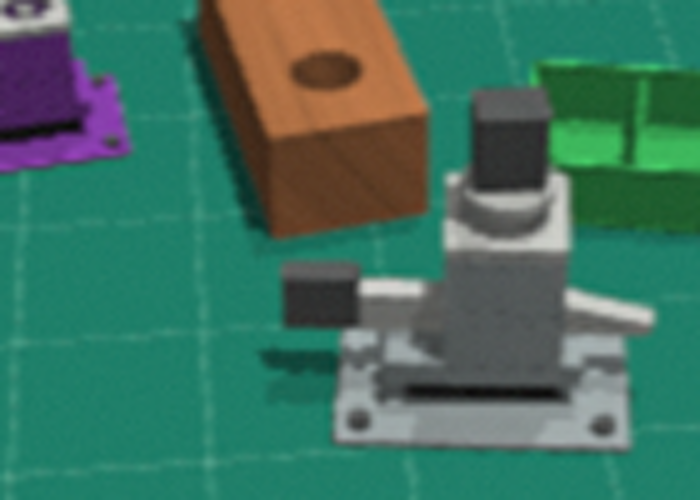

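View pics/top_full.png

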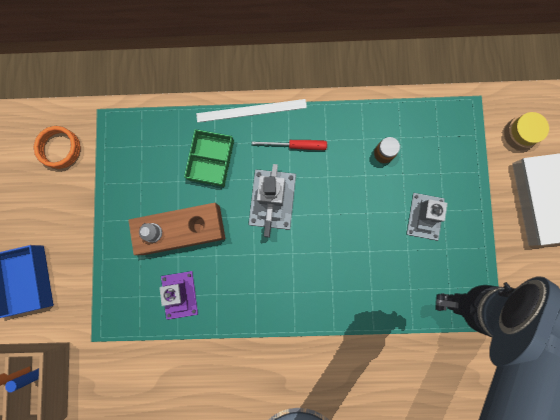

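The drift lies level through the slot, with its block at top-view (267,222) and its nose out beyond the stand at (274,172). The arbor is upright at (270,187), and everything else is where it was. Handing in.

```bash
python3 -c "
from plant import robot
robot.close_job();print(robot.sense()['t'])"
```

```text
the job is handed in; nothing more can be done
the job is handed in; nothing more can be done
```

The arbor was wrung home into the larger grey stand and released. The drift was then driven through the slot from the ledge side, which lifted the arbor loose. I handed the job in at about 39 s.

**Seating:** I twisted ±0.25 rad while pressing, and the load on the stand read at most about 19 N between strokes, including the arbor's weight. After release the head top measured 168.4–169 mm, against 168 mm expected when home. My force-based estimate of the remaining gap stayed at 0.1–0.9 mm instead of reaching zero. I took this as measurement error, because harder wringing moved only the cushion.

**Drift:** It needed about 10 N at most and stopped with its grip point about 95 mm from the stand's axis, slightly past the 97 mm asked.

**Lean corrected:** The lifted arbor first leaned 3–4°. I stood it up by moving the drift a few millimetres back and forth before releasing it, without touching the arbor.

**Last check:** With the arm clear, the arbor was upright within about 1.3°. Its head top measured about 177–178.5 mm; 178 mm is expected for the 12 mm lift with the stand sunk under the arbor and drift. The drift lay level in the slot, and the top view showed the other things where they were at the start.

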